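# Pass a slide cassette through a one-way flap

## Task

Set the blue slide cassette into the open mouth of the white pass-through lane and slide it along the lane floor, pushing through the orange one-way flap. Keep on until it is pressed lightly but clearly against the sprung end stop, which is set to a different depth each time, for about half a second; then let go so that the cassette stays inside with the flap shut behind it. Do not ram the stop, and leave the brown-filled dish and the beaker alone.

Things in the scene. Friction and masses are not known exactly. Their poses are not given: they have to be found in the camera images.
- cassette: Loose blue slide cassette, about 0.2 kg: body 50 (x) by 58 (y) by 30 mm high, its upright corners cut back 14 mm at 45 degrees, same at both x ends, so either x end may lead. White grip fin, 16 (x) by 26 mm (y), in the middle of its top, 30 to 76 mm above the underside. Origin: centre of the underside; z up, x along its travel.
- hatch: White lane fixed to the worktop. Origin: on the worktop, on the lane's middle line, in the plane of the shut flap; x points inward along the lane, z up. Floor 3 mm thick. Walls 38 mm high: inner face at y = -32 mm all along; other wall at y = +32 mm for x = -78 to -4 mm, then set back to +42 mm so the flap can fold beside the cassette. Flared mouth from x = -100 to -76 mm.
- entry (a point): Point on the lane floor at hatch x = -50 mm, y = 0, 3 mm above the worktop: where a cassette's underside centre may be set down, in front of the flap. The entry is open above; the lane is 64 mm wide here. Its axes are those of the hatch.
- slot (a point): Point on the middle line of the slot in the clear covers, hatch x = 78 mm, 41 mm above the worktop. From x = 6 to 160 mm two clear strips, 38 to 41 mm high, cover the lane and leave a slot 40 mm wide (y = -20 to +20 mm) for the cassette's fin. Tools going along the lane stay above 41 mm.
- flap (a joint): Orange flap across the lane, 56 mm wide, 3 mm thick, 6 to 35 mm above the worktop, on an upright hinge at hatch x = 0, y = +37 mm. 0 rad is shut; opens inward only, to 1.55 rad, against a light spring (0.03 N m shut, 0.077 N m open; the push is a few N). It lies along the cassette's +y flank and shuts by itself once the cassette's centre is about 85 mm past the flap plane.
- flap_tip (a point): Middle of the flap's free edge, 58 mm from the hinge, 21 mm above the worktop.
- stop_block: Grey block ending the lane, 30 (x) by 74 mm, top 36 mm above the worktop; origin mid-underside, hatch x = 185 mm. Its sprung rubber-tipped plunger, on the middle line 18 mm up, gives 1 mm per 2 N over 12 mm. Its setting varies and is not measured: the cassette first touches it with its centre anywhere from hatch x = 91 to 126 mm. Press it with over 3 N for 0.2 s, never over 10 N.
- brown_dish: Small clear dish with brown pieces, 55 mm across, 17 mm high, on the worktop behind the work; leave alone. Origin: centre of its underside.
- beaker: Clear beaker with a pipette in it, 46 x 62 x 92 mm, at the back; leave alone. Origin: centre of its underside.
There are look-alikes about, which are no part of the job. Of the things like the cassette, leave any that is pink; of the rest the smaller one is meant.

How it is judged:
By the outcome, as a careful person would: the job done as asked, in the order asked, and still so for the second after the job is handed in, with the robot touching nothing.
It also fails if it takes over 58 s, if anything falls off the work surface, if the arm or the gripper's body presses on something with over 40 N, if the wrist force passes 120 N, or if a joint passes its speed limit or range.

## Robot

A 7-joint arm with a two-finger parallel gripper is mounted at the origin on a cart in front of the work surface, level with it; the furniture and walls round the work are solid. World frame = base frame: x ahead of the robot, y to its left, z up, the work surface at z = 0. Lengths are in m, angles in rad, forces in N, time in s.
With the tool pointing down it reaches from about 0.35 to 0.9 m from the base axis. Payload 8.1 kg.
Tool frame: the origin (TCP) lies between the finger pads; the fingertips stand 19 mm ahead of it and the grasp point (between the pads) is the TCP; x points along the fingers, y is the direction in which the jaws open and shut, and the axes are right-handed (so a half turn about x gives the same grasp; the last joint's range is limited). The gripper opens to 85 mm and grips with 20 to 120 N. Pads are 22 mm wide; open, the fingers measure 114 mm over their backs; the gripper's body (76 mm by 85 mm) begins 54 mm behind the grasp point. The pads swing forward as they close: fully open they stand 13 mm farther back than shut.
Start: joints at [-1.305, 0.434, 0.025, 1.573, -0.012, 1.134, -0.075], TCP at [0.225, 0.583, 0.25] pointing down, gripper open.
Joint ranges: [-2.62, 2.62], [-0.44, 2.09], [-1.27, 1.32], [0.08, 2.57], [-1.32, 4.46], [0.12, 2], [-2.74, 2.74]. Speed limits (rad/s): [2.22, 2.22, 3.01, 3.01, 3.14, 3.14, 3.14].

## Interface

Orientations are given as a unit quaternion [x, y, z, w].
In Python, from cell import telemetry, vision, order, finder gives the robot as it stands.
- The arm moves only by the shell command python3 -m inch 'ROWS' [FORCE]. ROWS is a JSON object of lists of equal length, an entry for each row: "travel": the shift along the tool's x, y, z in units of 50 mm (1.0 is 50 mm), a list of three; "dr": the turn, a rotation vector about the tool's x, y, z in rad, a list of three; "grip": the finger opening in mm, from 0 to 85.4. A call has 1 to 12 rows; each row shifts and turns the pose as measured when the row begins, along the tool's axes as they then stand; what a row does not reach is not made up. A row lasts 1/8 s, in which the tool goes at most 62.5 mm and 10.7 degrees, less where a joint would pass 70% of its speed; a pose out of reach is approached as far as the arm can. A call is refused whole if a number of a shift passes 1 or a number of a turn 0.188, either way. A call with a gripper value outside its range is refused whole. The fingers move at their own pace and stop on an object; FORCE is the grip in N (left out, the last holds). Time passes only in rows, so rows that do not move let the fingers close. It gives the time, the measured TCP pose, the force and the opening at its end, in the units of the state.
- telemetry.get_obs(): the state, without advancing time (a new reading comes with each control period).
- vision.read_camera(name): name is "side" or "top" or "wrist"; returns a dict with "image" (480x640x3 uint8, blue, green, red), "camera_matrix" (3x3 intrinsics, pixels), "R" (3x3) and "t" (3): a world point X has camera coordinates R X + t. Camera axes: x right, y down, z forward; pixel columns grow to the right and rows downward; lengths in m; the calibration is good to about 2 mm. The wrist camera is an equidistant fisheye: a pixel r from the principal point sees the ray r / f radians off the axis. A picture is of the moment at which its call begins. There is no depth.
- order.job_done(): hands the job in, once; it reports no verdict.
Trained networks look in a picture, given as the dict that the camera call returned (one of the last four; its "shot" number tells which), for a name from the list of things; names that differ only in an ending like _2 or _b are one class to them, and where a whole thing is asked for, a point or a joint stands for the part that bears it (a point fixed in the world has none). Each returns a list of dicts, best first, with "conf" (0 to 1); they miss things now and then, are a little off and sometimes report something else, mostly with a low value. They report only what shows in the picture. A call takes as long as a camera call. They do not tell look-alikes from the thing itself.
- finder.trace(name, picture): "region" (480x640 bool, what is visible of it) and "rect" ([centre column, centre row, width, height] in pixels, round what is visible of it).
The state is a dict: "clock": time; "joint_positions": joint angles; "joint_velocities": joint speeds; "effort": joint torques, N m; "tool_pos": TCP position; "orientation": TCP orientation; "force": force on the tool from outside, world axes, zero at the start; "wrist_torque": the same for the moment, N m; "gripper_width": finger opening in m.
Only numpy, scipy, OpenCV 4.12 (cv2) and the standard library are available. Lean on these libraries where they do the work, as an engineer would, in place of code of your own. Each camera call takes 0.05 s, during which the arm holds its last target.

## Working session

There is one attempt and no reset: what is moved stays moved. The work goes in short steps, Python scripts to look and compute and a shell command to move; the robot and the scene stay as the last step left them, time stands still between calls to the robot, and variables do not carry over. Pictures are saved under pics/ and viewed, and the job is handed in when it is done.

```bash
ls; mkdir -p pics; python3 - <<'E'
from cell import telemetry, vision
import cv2
o=telemetry.get_obs(); print(o)
for n in ("top","side","wrist"):
    p=vision.read_camera(n); cv2.imwrite(f"pics/{n}0.png",p["image"]); print(n,p["camera_matrix"],p["R"],p["t"],[k for k in p])
E
```

```text
pics
{'clock': 0.0, 'joint_positions': array([-1.30456719,  0.43521753,  0.02495551,  1.5741014 , -0.01159857,
        1.13399847, -0.07507176]), 'joint_velocities': array([-0.0013521 , -0.00058872,  0.00076051,  0.00023249, -0.0015555 ,
        0.00054708,  0.00047434]), 'effort': array([ 8.98859525e-04, -6.70467353e+01,  1.02566443e+00, -3.16219640e+01,
        1.56610989e-02,  1.23729359e-02,  5.93106211e-05]), 'tool_pos': array([0.22519646, 0.58250626, 0.24952746]), 'orientation': array([ 0.12911571,  0.69516943, -0.13022754,  0.6950607 ]), 'force': array([ 0.42805711, -0.19573065, -0.96287842]), 'wrist_torque': array([-0.01565187, -0.01112435,  0.05009574]), 'gripper_width': 0.08571192061984952}
top [[444.23627709   0.         324.44628919]
 [  0.         444.23627709 239.88252958]
 [  0.           0.           1.        ]] [[-0.02049233 -0.99973091 -0.01087035]
 [-0.98038536  0.02222513 -0.19583305]
 [ 0.19602195  0.00664406 -0.980577  ]] [-0.04306621  0.63790363  0.99138366] ['image', 'camera_matrix', 'R', 't', 'shot']
side [[459.91403634   0.         320.99954398]
 [  0.         459.91403634 230.00097072]
 [  0.           0.           1.        ]] [[-0.99743586 -0.0708088  -0.01038359]
 [-0.03057146  0.55276054 -0.83277919]
 [ 0.06470773 -0.83032638 -0.55350791]] [0.62959553 0.1067463  1.03167145] ['image', 'camera_matrix', 'R', 't', 'shot']
wrist [[371.64829954   0.         315.33342586]
 [  0.         371.64829954 239.0112588 ]
 [  0.           0.           1.        ]] [[ 0.36129837  0.93244569 -0.00291874]
 [ 0.88233787 -0.3408672   0.32448332]
 [ 0.30156817 -0.11981062 -0.94588691]] [-0.62318467 -0.04119707  0.38203889] ['image', 'camera_matrix', 'R', 't', 'shot']
```

View pics/top0.png

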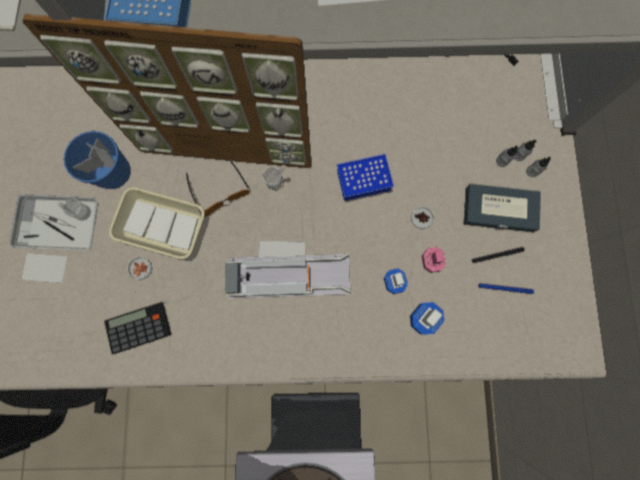

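View pics/side0.png

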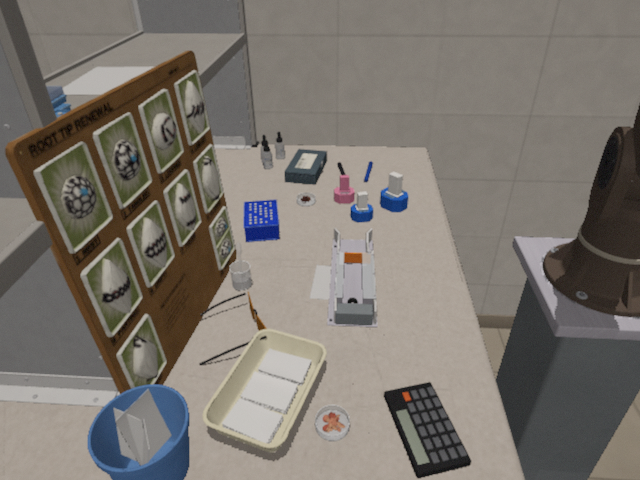

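View pics/wrist0.png

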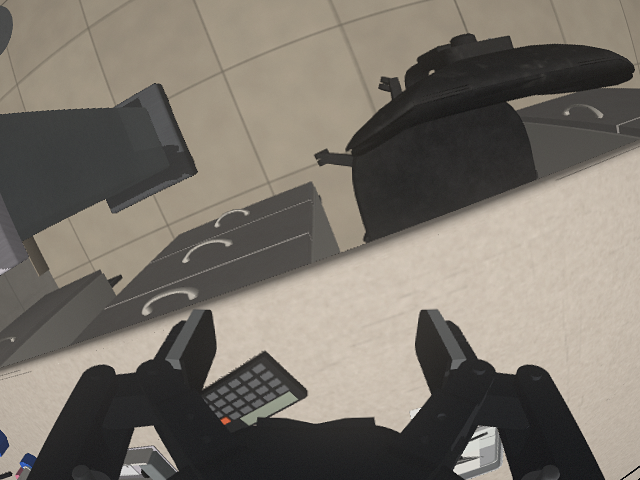

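The cassette candidates in the top image are a small blue one at (396,281), a large blue one at (428,318) and a pink one at (433,259). By the description I choose the small blue one, and will check it in a crop along with measurements.

```bash
cat > h.py <<'E'
import numpy as np, cv2
from cell import telemetry, vision, order, finder
def w(p,u,v,z):
    K=p["camera_matrix"];R=p["R"];t=p["t"]
    d=R.T@np.linalg.solve(K,[u,v,1.]); c=-R.T@t
    return c+d*(z-c[2])/d[2]
def px(p,X):
    q=p["camera_matrix"]@(p["R"]@np.asarray(X)+p["t"]); return q[:2]/q[2]
E
python3 - <<'E'
from h import *
T=vision.read_camera("top")
S=vision.read_camera("side")
for nm,p in(("top",T),("side",S)):
  for n in("cassette","hatch","stop_block","flap","brown_dish","beaker"):
    for r in finder.trace(n,p)[:4]:
        u,v,a,b=r["rect"]; 
        c=cv2.minAreaRect(np.argwhere(r["region"])[:,::-1].astype(np.float32))
        print(nm,n,round(r["conf"],2),np.round(r["rect"],1),np.round(c[0],1),np.round(c[1],1),round(c[2],1),"z0",w(p,*c[0],0).round(3),"z30",w(p,*c[0],.03).round(3))
i=T["image"]; cv2.imwrite("pics/tc.png",cv2.resize(i[220:345,215:455],None,fx=3.3,fy=3.3,interpolation=cv2.INTER_CUBIC))
i=S["image"]; cv2.imwrite("pics/sc.png",cv2.resize(i[160:335,300:430],None,fx=3.4,fy=3.4,interpolation=cv2.INTER_CUBIC))
E
```

```text
top cassette 0.69 [396.  279.9  26.3  22.9] [395.2 280.7] [25.1 22.5] 74.1 z0 [ 0.543 -0.229  0.   ] z30 [ 0.54  -0.224  0.03 ]
top cassette 0.63 [426.  319.1  26.4  29.5] [426.4 317.5] [29.7 32. ] 38.7 z0 [ 0.452 -0.3    0.   ] z30 [ 0.451 -0.293  0.03 ]
top cassette 0.62 [433.1 261.6  21.1  28.3] [433.5 259.5] [25. 23.] 90.0 z0 [ 0.593 -0.327  0.   ] z30 [ 0.589 -0.32   0.03 ]
top hatch 0.69 [287.6 274.1 125.3  44.4] [286.8 275.9] [ 41.4 124.6] 87.9 z0 [0.561 0.039 0.   ] z30 [0.557 0.036 0.03 ]
top stop_block 0.82 [236.2 277.6  28.   29.1] [237.  277.5] [29. 24.] 90.0 z0 [0.559 0.162 0.   ] z30 [0.556 0.156 0.03 ]
top flap 0.45 [309.8 279.4   2.5  16.5] [308.5 278.5] [13.  3.] 90.0 z0 [ 0.553 -0.015  0.   ] z30 [ 0.549 -0.016  0.03 ]
top brown_dish 0.58 [423.4 215.8  21.3  19.1] [422. 217.] [22. 22.] 90.0 z0 [ 0.703 -0.305  0.   ] z30 [ 0.696 -0.298  0.03 ]
top beaker 0.78 [274.1 176.5  20.1  19.4] [272.5 176.5] [21. 21.] 90.0 z0 [0.82  0.075 0.   ] z30 [0.809 0.071 0.03 ]
side cassette 0.79 [361.6 208.   24.2  33.8] [361. 207.] [30. 22.] 90.0 z0 [ 0.538 -0.281  0.   ] z30 [ 0.539
[... 430 characters left out ...]
4 101. ] [352.7 278.5] [49.4 98. ] 1.7 z0 [0.557 0.036 0.   ] z30 [0.557 0.072 0.03 ]
side stop_block 0.77 [354.9 313.2  37.8  27.3] [353.7 311.9] [37.3 25.8] 2.9 z0 [0.553 0.143 0.   ] z30 [0.554 0.175 0.03 ]
side flap 0.76 [355.4 259.1  14.5  11.8] [352.5 258. ] [10. 17.] 90.0 z0 [ 0.558 -0.041  0.   ] z30 [ 0.559 -0.001  0.03 ]
side brown_dish 0.66 [304.7 199.8  21.8  14.2] [305. 199.] [14. 18.] 90.0 z0 [ 0.701 -0.318  0.   ] z30 [ 0.694 -0.266  0.03 ]
side beaker 0.94 [239.2 269.4  23.3  46.5] [239.8 266.9] [46.4 19.7] 82.4 z0 [0.821 0.009 0.   ] z30 [0.81  0.046 0.03 ]
side beaker 0.21 [354.8 313.5  42.4  28. ] [353.6 311.9] [37.1 25.8] 2.7 z0 [0.554 0.143 0.   ] z30 [0.554 0.175 0.03 ]
```

View pics/tc.png

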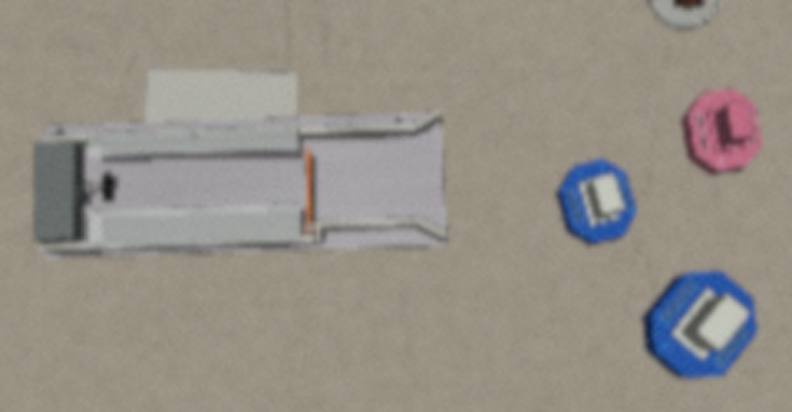

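View pics/sc.png

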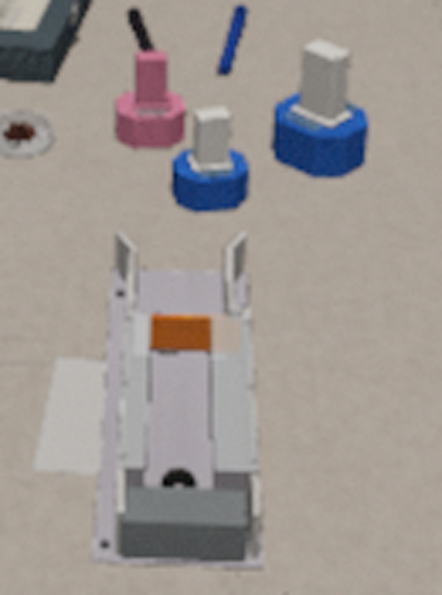

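```bash
cat >> h.py <<'E'
def H(q):  # q: x,y,yaw -> fn hatch->world
    c,s=np.cos(q[2]),np.sin(q[2])
    return lambda P: np.array([q[0]+c*P[0]-s*P[1], q[1]+s*P[0]+c*P[1], P[2]])
E
python3 - <<'E'
from h import *
from scipy.optimize import least_squares
T=vision.read_camera("top"); S=vision.read_camera("side")
top=[((.170,-.037,.036),(77,142)),((.200,-.037,.036),(36,142)),((.170,.037,.036),(77,241)),((.200,.037,.036),(36,241)),
((.006,-.02,.041),(298,150)),((.006,.02,.041),(303,207)),((.16,-.02,.041),(104,160)),((.16,.02,.041),(104,212)),((0,-.021,.035),(310,152)),((0,.032,.035),(310,228))]
side=[((.2,-.037,.036),(120,523)),((.2,.037,.036),(247,523)),((.17,-.037,.036),(122,489)),((.17,.037,.036),(250,487)),((.006,-.02,.041),(151,317)),((.006,.02,.041),(212,317))]
obs=[(T,P,(215+u/3.3,220+v/3.3)) for P,(u,v) in top]+[(S,P,(300+u/3.4,160+v/3.4)) for P,(u,v) in side]
f=lambda o:(lambda q:np.concatenate([px(p,H(q)(P))-np.array(m) for p,P,m in o]))
for nm,o in(("both",obs),("top",obs[:10]),("side",obs[10:])):
    r=least_squares(f(o),[.555,-.02,1.57],x_scale=[.01,.01,.01],loss="soft_l1"); print(nm,r.x, r.x[2]-np.pi/2); print(r.fun.reshape(-1,2).round(1).tolist())
    if nm=="both": q=r.x
h=H(q)
pl=[[(-.1,-.04,0.003),(.2,-.037,.003)],[(.17,-.037,.036),(.2,-.037,.036),(.2,.037,.036),(.17,.037,.036),(.17,-.037,.036)],[(.006,-.02,.041),(.16,-.02,.041)],[(.006,.02,.041),(.16,.02,.041)],[(0,-.021,.035),(0,.037,.035)],[(-.078,.032,.038),(-.004,.032,.038)],[(-.078,-.032,.038),(.16,-.032,.038)]]
for nm,p,(x0,y0,x1,y1) in(("ta",T,(215,220,455,345)),("sa",S,(300,160,430,335))):
    k=3.4; i=cv2.resize(p["image"][y0:y1,x0:x1],None,fx=k,fy=k,interpolation=cv2.INTER_CUBIC)
    for l in pl:
        pts=np.array([(px(p,h(P))+.5-[x0,y0])*k for P in l]).astype(np.int32); cv2.polylines(i,[pts],False,(0,255,0),1)
    cv2.imwrite(f"pics/{nm}.png",i[:600,:800])
E
```

```text
both [ 0.55772888 -0.0172565   1.59155728] 0.02076094975325815
[[-0.4, -0.5], [-0.4, 0.0], [-0.3, 0.2], [-0.5, 0.8], [0.6, 0.9], [-0.4, 0.3], [-4.8, 0.6], [-4.8, 1.5], [-0.5, 0.1], [0.3, -0.9], [-0.4, -1.8], [0.3, -0.7], [-0.6, -2.3], [-1.2, -0.7], [0.0, -1.9], [-0.4, -1.5]]
top [ 0.55806872 -0.01848668  1.58822952] 0.017433190936146925
[[0.1, -0.9], [0.2, -0.4], [0.1, -0.2], [-0.0, 0.3], [1.1, 0.7], [0.1, 0.1], [-4.3, 0.2], [-4.3, 1.1], [0.1, -0.1], [0.8, -1.1]]
side [ 0.55746647 -0.01274219  1.59605309] 0.025256767687586335
[[0.1, -0.1], [1.0, 0.9], [-0.2, -0.7], [-0.6, 0.8], [0.1, -0.7], [-0.3, -0.4]]
```

View pics/ta.png

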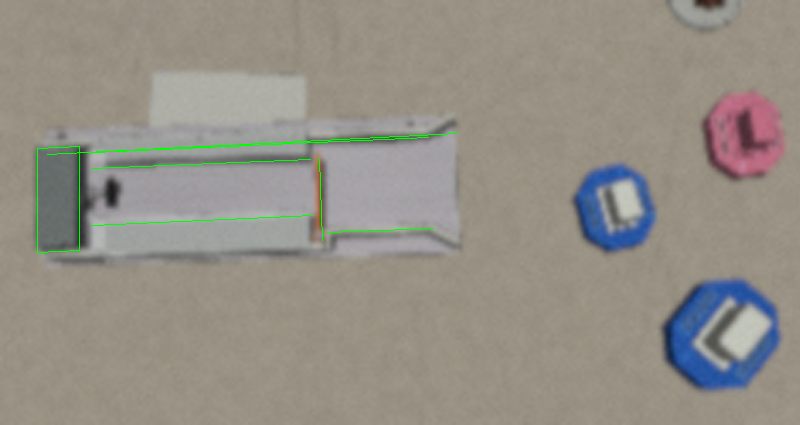

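View pics/sa.png

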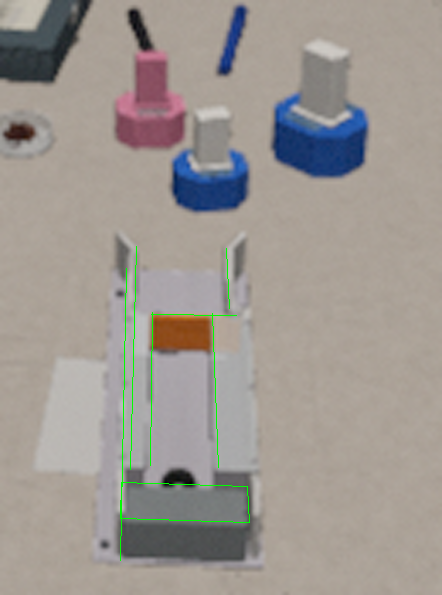

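```bash
cat > fit.py <<'E'
from h import *
from scipy.optimize import minimize
def polys(q):
    h=H(q); o=[(.025,.015),(.011,.029),(-.011,.029),(-.025,.015),(-.025,-.015),(-.011,-.029),(.011,-.029),(.025,-.015)]
    body=[h((*a,z)) for a in o for z in(0,.03)]
    fin=[h((sx*.008,sy*.013,z)) for sx in(1,-1) for sy in(1,-1) for z in(.03,.076)]
    return body,fin
def rend(p,pts,k,org,shape):
    m=np.zeros(shape,np.uint8); u=np.array([(px(p,X)+.5-org)*k for X in pts])
    cv2.fillConvexPoly(m,cv2.convexHull(np.round(u*16).astype(np.int32)),255,lineType=cv2.LINE_AA,shift=4); return m/255.
def soft(p,org,k,shape,q0):
    x0,y0=org; n=shape[0]//k
    im=cv2.resize(p["image"][y0:y0+n,x0:x0+n],None,fx=k,fy=k,interpolation=cv2.INTER_LINEAR).astype(float)
    sat=im[...,0]-im[...,2]; blue=np.clip((sat-10)/60,0,1)
    g=im.min(2); white=np.clip((g-165)/25,0,1)
    return blue,white,im
def fit(pics,q0,size=50,k=6):
    data=[]
    for p in pics:
        c=px(p,[q0[0],q0[1],.035]); org=(c-size/2).astype(int); data.append((p,org,*soft(p,org,k,(size*k,size*k),q0)))
    def cost(v):
        q=np.array(v)*[.01,.01,.3]; e=0
        b,f=polys(q)
        for p,org,blue,white,im in data:
            B=rend(p,b,k,org,blue.shape);F=rend(p,f,k,org,blue.shape)
            B=np.clip(B-F,0,1)
            e+=np.mean((cv2.GaussianBlur(B,(0,0),5)-cv2.GaussianBlur(blue,(0,0),3))**2)
        return e
    best=None
    for dy in np.arange(-.7,.71,.175):
        s=np.array([q0[0],q0[1],q0[2]+dy])/[.01,.01,.3]
        r=minimize(cost,s,method="Nelder-Mead",options=dict(initial_simplex=[s,s+[.6,0,0],s+[0,.6,0],s+[0,0,.4]],xatol=.01,fatol=1e-6))
        if best is None or r.fun<best.fun: best=r
    q=best.x*[.01,.01,.3]; return q,best.fun,data
E
python3 - <<'E'
from fit import *
T=vision.read_camera("top");S=vision.read_camera("side")
for nm,ps in(("both",[T,S]),("top",[T]),("side",[S])):
    q,f,d=fit(ps,[.541,-.226,1.57]); print(nm,q,f)
    if nm=="both":
        o=[]
        for p,org,bl,wh,im in d:
            im=im.astype(np.uint8).copy()
            for pts,c in zip(polys(q),((0,255,0),(0,0,255))):
                u=np.array([(px(p,X)+.5-org)*6 for X in pts]).astype(np.int32); cv2.polylines(im,[cv2.convexHull(u)],True,c,1)
            o.append(im)
        cv2.imwrite("pics/fit1.png",np.hstack(o))
E
```

```text
both [ 0.53978825 -0.22638898  1.76404552] 0.04400077052058114
top [ 0.54074432 -0.22627445  1.79457274] 0.008067044190397088
side [ 0.53778833 -0.22934455  2.26546168] 0.031486276724130596
```

View pics/fit1.png

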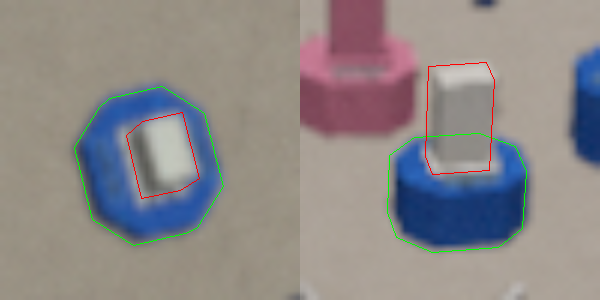

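The crop shows the small blue cassette at top px (396,281), with its outline matching 50×58 mm, so the choice is confirmed. Next I work out the approach.

```bash
cat > mv.py <<'E'
from h import *
from scipy.spatial.transform import Rotation as Ro
def plan(tgt,yaw,flip=None):
    """desired: tool x down, tool y at world angle yaw"""
    o=telemetry.get_obs(); R=Ro.from_quat(o["orientation"])
    best=None
    for k in(0,np.pi):
        a=yaw+k; y=np.array([np.cos(a),np.sin(a),0]); x=np.array([0,0,-1.]); G=Ro.from_matrix(np.c_[x,y,np.cross(x,y)])
        rv=(R.inv()*G).as_rotvec()
        if best is None or np.linalg.norm(rv)<np.linalg.norm(best): best=rv
    d=np.array(tgt)-o["tool_pos"]
    print("t",o["clock"],"pos",o["tool_pos"].round(4),"w",o["gripper_width"].round(4),"F",o["force"].round(2))
    print("tool y ang",np.arctan2(*R.as_matrix()[[1,0],1]).round(3),"tilt x",R.as_matrix()[:,0].round(3))
    print("shift units (tool axes)",(R.inv().apply(d)/.05).round(3),"rotvec",best.round(3), "target-pose-axes units",((R*Ro.from_rotvec(best)).inv().apply(d)/.05).round(3), "j",o["joint_positions"].round(2))
E
python3 - <<'E'
from mv import *
plan([.54,-.226,.12],1.78)
plan([.54,-.226,.12],1.78-np.pi/2)
E
```

```text
Traceback (most recent call last):
  File "mv.py", line 12, in plan
    print("t",o["clock"],"pos",o["tool_pos"].round(4),"w",o["gripper_width"].round(4),"F",o["force"].round(2))
                                                          ^^^^^^^^^^^^^^^^^^^^^^^^
AttributeError: 'float' object has no attribute 'round'
```

```bash
sed -i 's/o\["gripper_width"\].round(4)/round(o["gripper_width"],4)/' mv.py; python3 - <<'E'
from mv import *
plan([.54,-.226,.15],1.78)
plan([.54,-.226,.15],1.78-np.pi/2)
E
```

```text
t 1.05 pos [0.2253 0.583  0.2503] w 0.085 F [-0.33  0.12  0.14]
tool y ang 1.202 tilt x [ 0.  0. -1.]
shift units (tool axes) [  2.006 -12.823  11.704] rotvec [-0.578  0.    -0.   ] target-pose-axes units [  2.006 -17.134   2.796] j [-1.3   0.43  0.02  1.57 -0.01  1.13 -0.08]
t 1.05 pos [0.2253 0.583  0.2503] w 0.085 F [-0.33  0.12  0.14]
tool y ang 1.202 tilt x [ 0.  0. -1.]
shift units (tool axes) [  2.006 -12.823  11.704] rotvec [ 0.993 -0.    -0.   ] target-pose-axes units [ 2.006  2.796 17.134] j [-1.3   0.43  0.02  1.57 -0.01  1.13 -0.08]
```

```bash
python3 -m inch '{"travel":[[0,0,0],[0,0,0],[0,0,0],[0,0,0],[0,-0.9,0.15],[0,-0.9,0.15],[0,-0.9,0.15],[0,-0.9,0.15],[0,-0.9,0.15],[0,-0.9,0.15],[0,-0.9,0.15],[0,-0.9,0.15]],"dr":[[-0.145,0,0],[-0.145,0,0],[-0.145,0,0],[-0.145,0,0],[0,0,0],[0,0,0],[0,0,0],[0,0,0],[0,0,0],[0,0,0],[0,0,0],[0,0,0]],"grip":[85,85,85,85,60,60,60,60,60,60,60,60]}'; python3 -c "
from mv import *
plan([.54,-.226,.15],1.78)"
```

```text
clock: 2.55
tool_pos: [0.369, 0.2397, 0.2501]
orientation: [-0.082, 0.702, 0.085, 0.703]
force: [0.9, -0.9, 1.0]
gripper_width: 0.0603
t 2.55 pos [0.369  0.2397 0.2501] w 0.0603 F [ 0.93 -0.85  0.96]
tool y ang 1.807 tilt x [ 0.001  0.004 -1.   ]
shift units (tool axes) [ 1.971 -9.862  1.141] rotvec [ 0.027  0.002 -0.003] target-pose-axes units [ 2.001 -9.821  1.412] j [-0.72  0.13  0.02  2.   -0.01  1.    1.12]
```

```bash
python3 -m inch '{"travel":[[0,-0.9,0.1],[0,-0.9,0.1],[0,-0.9,0.1],[0,-0.9,0.1],[0,-0.9,0.1],[0,-0.9,0.1],[0,-0.9,0.1],[0,-0.9,0.1],[0,-0.9,0.1],[0,-0.9,0.1],[0,0,0]],"dr":[[0.01,0,0],[0.01,0,0],[0.01,0,0],[0,0,0],[0,0,0],[0,0,0],[0,0,0],[0,0,0],[0,0,0],[0,0,0],[0,0,0]],"grip":[60,60,60,60,60,60,60,60,60,60,60]}'; python3 -c "
from mv import *
plan([.54,-.226,.15],1.78)"
```

```text
clock: 3.92
tool_pos: [0.5171, -0.208, 0.2513]
orientation: [-0.07, 0.7, 0.072, 0.707]
force: [-0.3, 0.9, -0.7]
gripper_width: 0.0602
t 3.925 pos [ 0.5171 -0.208   0.2513] w 0.0602 F [-0.3   0.94 -0.69]
tool y ang 1.772 tilt x [ 0.01   0.004 -1.   ]
shift units (tool axes) [ 2.03  -0.448  0.356] rotvec [-0.008  0.01  -0.002] target-pose-axes units [ 2.027 -0.446  0.373] j [-0.    0.33  0.39  1.77 -0.15  1.07  2.21]
```

```bash
python3 -m inch '{"travel":[[0.5,-0.25,0.19],[0.5,-0.2,0.18],[0.5,0,0],[0.5,0,0],[0,0,0]],"dr":[[-0.004,0.005,0],[-0.004,0.005,0],[0,0,0],[0,0,0],[0,0,0]],"grip":[60,60,60,60,60]}'; python3 -c "
from mv import *
plan([.54,-.226,.15],1.78)
p=vision.read_camera('wrist');cv2.imwrite('pics/w1.png',p['image'])
np.savez('w1.npz',**p)
print(p['R'],p['t'])
"
```

```text
clock: 4.55
tool_pos: [0.5416, -0.2225, 0.1494]
orientation: [-0.074, 0.703, 0.077, 0.704]
force: [-0.0, 1.4, 0.4]
gripper_width: 0.0601
t 4.55 pos [ 0.5416 -0.2225  0.1494] w 0.0601 F [-0.01  1.38  0.42]
tool y ang 1.784 tilt x [ 0.001  0.004 -1.   ]
shift units (tool axes) [-0.013 -0.062 -0.046] rotvec [ 0.003  0.002 -0.004] target-pose-axes units [-0.013 -0.062 -0.046] j [ 0.05  0.49  0.35  1.81 -0.22  0.88  2.29]
[[-0.21029577  0.97763185  0.00341344]
 [ 0.92463709  0.19775978  0.32548014]
 [ 0.31752471  0.07160328 -0.94554272]] [ 0.3310806  -0.46521957  0.1292652 ]
```

View pics/w1.png

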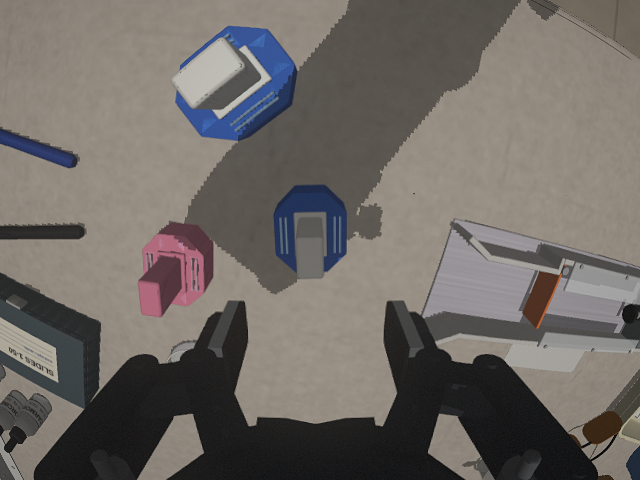

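```bash
cat >> h.py <<'E'
def pxw(p,X):
    c=p["R"]@np.asarray(X)+p["t"]; th=np.arctan2(np.hypot(c[0],c[1]),c[2]); r=th*p["camera_matrix"][0,0]
    a=np.arctan2(c[1],c[0]); return np.array([p["camera_matrix"][0,2]+r*np.cos(a),p["camera_matrix"][1,2]+r*np.sin(a)])
E
cat > ov.py <<'E'
from fit import *
def ov(p,q,box,k,fn,name,lane=None):
    x0,y0,x1,y1=box; im=cv2.resize(p["image"][y0:y1,x0:x1],None,fx=k,fy=k,interpolation=cv2.INTER_CUBIC)
    P=lambda X:((fn(p,X)+.5-[x0,y0])*k)
    if q is not None:
        b,f=polys(q); o8=b[1::2]; cv2.polylines(im,[np.array([P(X) for X in b[0::2]]).astype(np.int32)],True,(255,255,0),1)
        cv2.polylines(im,[np.array([P(X) for X in o8]).astype(np.int32)],True,(0,255,0),1)
        ft=[f[i] for i in(1,3,7,5)]; cv2.polylines(im,[np.array([P(X) for X in ft]).astype(np.int32)],True,(0,0,255),1)
    if lane is not None:
        h=H(lane)
        for l in [[(-.076,-.032,.038),(.16,-.032,.038)],[(-.076,.032,.038),(-.004,.032,.038)],[(-.076,.032,.003),(-.004,.032,.003)],[(-.076,-.032,.003),(-.004,-.032,.003)],[(.006,-.02,.041),(.16,-.02,.041)],[(.006,.02,.041),(.16,.02,.041)],[(0,-.021,.035),(0,.037,.035)],[(.006,-.02,.041),(.006,.02,.041)]]:
            pts=[np.array(l[0])*(1-s)+np.array(l[1])*s for s in np.linspace(0,1,12)]
            cv2.polylines(im,[np.array([P(h(X)) for X in pts]).astype(np.int32)],False,(0,255,0),1)
    cv2.imwrite(name,im)
E
python3 - <<'E'
from ov import *
p=dict(np.load("w1.npz"))
ov(p,[.5403,-.2263,1.78],(260,170,360,300),4,pxw,"pics/w1c.png")
ov(p,None,(420,180,640,400),2.7,pxw,"pics/w1l.png",[.558,-.0175,1.5905])
E
```

```text
(no output)
```

View pics/w1c.png

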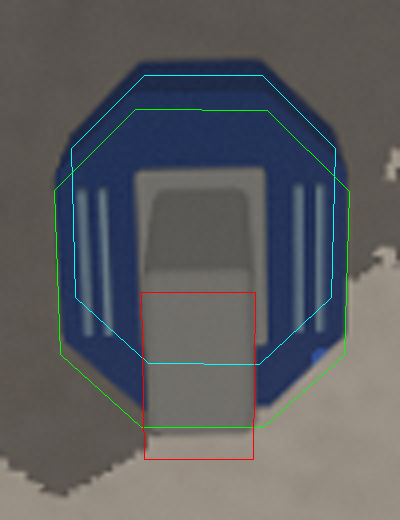

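View pics/w1l.png

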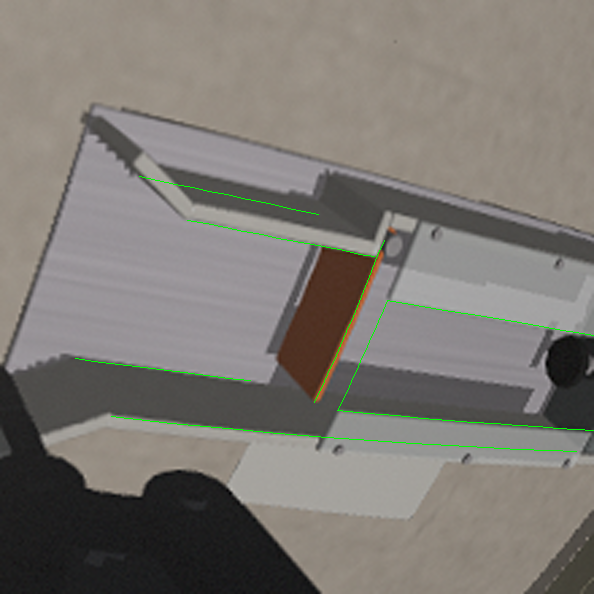

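```bash
python3 -c "
from mv import *
plan([.5375,-.2263,.065],1.78)"
```

```text
t 4.6 pos [ 0.5423 -0.2229  0.1506] w 0.06 F [-0.63  0.53 -0.64]
tool y ang 1.783 tilt x [ 0.003  0.004 -1.   ]
shift units (tool axes) [ 1.711 -0.052 -0.115] rotvec [ 0.003  0.004 -0.003] target-pose-axes units [ 1.711 -0.047 -0.108] j [ 0.05  0.48  0.35  1.81 -0.22  0.88  2.29]
```

```bash
python3 -m inch '{"travel":[[0.3,-0.05,-0.11],[0.4,0,0],[0.4,0,0],[0.3,0,0],[0.2,0,0],[0,0,0]],"dr":[[0,0.003,-0.003],[0,0,0],[0,0,0],[0,0,0],[0,0,0],[0,0,0]],"grip":[60,60,60,60,60,60]}'; python3 -c "
from mv import *
plan([.5375,-.2263,.065],1.78)
p=vision.read_camera('wrist');cv2.imwrite('pics/w2.png',p['image'])
"
```

```text
clock: 5.35
tool_pos: [0.539, -0.2274, 0.0707]
orientation: [-0.076, 0.701, 0.074, 0.705]
force: [-0.3, 1.0, 0.0]
gripper_width: 0.0597
t 5.35 pos [ 0.539  -0.2274  0.0707] w 0.0597 F [-0.29  0.99  0.04]
tool y ang 1.784 tilt x [ 0.007 -0.002 -1.   ]
shift units (tool axes) [ 0.114  0.027 -0.025] rotvec [0.004 0.006 0.003] target-pose-axes units [ 0.114  0.027 -0.024] j [ 0.09  0.58  0.31  1.88 -0.26  0.71  2.34]
```

View pics/w2.png

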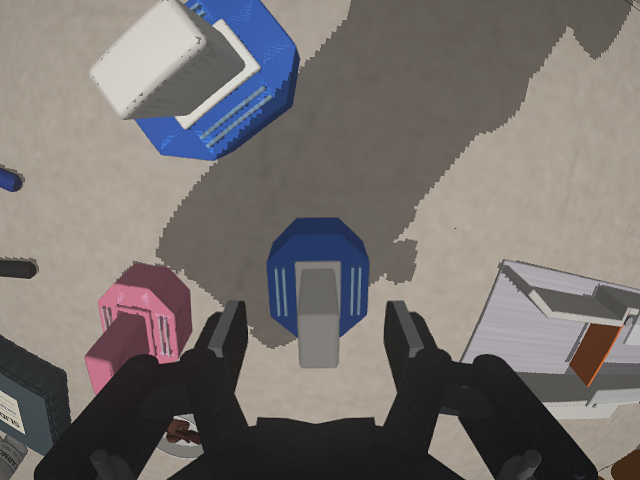

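```bash
python3 -m inch '{"travel":[[0.11,0.02,-0.02],[0,0,0],[0,0,0],[0,0,0],[0,0,0],[0,0,0],[0,0,0]],"dr":[[0.004,0.006,0.003],[0,0,0],[0,0,0],[0,0,0],[0,0,0],[0,0,0],[0,0,0]],"grip":[60,60,30,10,10,10,10]}' 30; python3 -c "
from mv import *
plan([.5375,-.2263,.065],1.78)"
```

```text
clock: 6.28
tool_pos: [0.539, -0.2269, 0.0667]
orientation: [-0.074, 0.702, 0.073, 0.704]
force: [-0.2, -1.0, -0.8]
gripper_width: 0.0157
t 6.275 pos [ 0.539  -0.2269  0.0667] w 0.0157 F [-0.23 -1.01 -0.82]
tool y ang 1.78 tilt x [ 0.003 -0.001 -1.   ]
shift units (tool axes) [ 0.035  0.019 -0.027] rotvec [-0.     0.003  0.002] target-pose-axes units [ 0.035  0.019 -0.027] j [ 0.09  0.59  0.31  1.88 -0.27  0.71  2.34]
```

```bash
python3 -m inch '{"travel":[[-0.5,0,0],[-0.6,0,0],[-0.5,0,0],[0,0,0],[0,0,0]],"dr":[[0,0,0],[0,0,0],[0.1,0,0],[0.09,0,0],[0,0,0]],"grip":[10,10,10,10,10]}'; python3 -c "
from mv import *
plan([.559,-.0735,.14],1.5905)
p=vision.read_camera('wrist');cv2.imwrite('pics/w3.png',p['image'])
"
```

```text
clock: 6.9
tool_pos: [0.5371, -0.2263, 0.1478]
orientation: [-0.005, 0.707, 0.005, 0.707]
force: [-0.2, -0.5, -2.7]
gripper_width: 0.0151
t 6.9 pos [ 0.5371 -0.2263  0.1478] w 0.0151 F [-0.22 -0.49 -2.65]
tool y ang 1.585 tilt x [-0.001  0.    -1.   ]
shift units (tool axes) [0.156 3.049 0.482] rotvec [-0.005 -0.001 -0.   ] target-pose-axes units [0.155 3.046 0.498] j [ 0.01  0.49  0.41  1.82 -0.25  0.88  2.13]
```

View pics/w3.png

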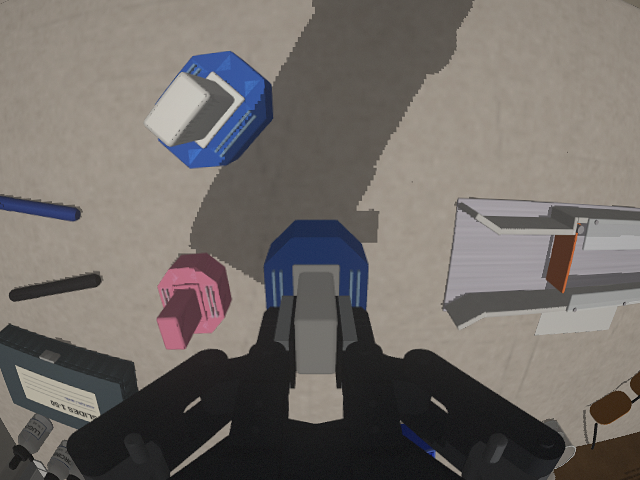

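Held: the fin is between the pads at (316,320), clear of the table, with the lane to the right. I move over the entry.

```bash
python3 -m inch '{"travel":[[0,0.6,0.1],[0,0.8,0.15],[0,0.8,0.15],[0,0.6,0.1],[0,0.2,0],[0,0,0],[0,0,0]],"dr":[[-0.005,0,0],[0,0,0],[0,0,0],[0,0,0],[0,0,0],[0,0,0],[0,0,0]],"grip":[10,10,10,10,10,10,10]}'; cat > look.py <<'E'
from mv import *
from ov import *
import sys
lane=[.558,-.0175,1.5905]
def look(tag,q,zoff):
    for n,f,box,k in(("top",px,(215,220,375,320),5),("side",px,(310,180,410,330),4),("wrist",pxw,(200,150,520,400),2.4)):
        p=vision.read_camera(n); np.savez(f"{tag}_{n}.npz",**p)
        import fit,ov as o
        old=fit.polys
        o.polys=lambda q:[[X+np.array([0,0,zoff]) for X in l] for l in old(q)]
        ov(p,q,box,k,f,f"pics/{tag}_{n}.png",lane); o.polys=old
E
python3 -c "
from look import *
plan([.559,-.0675,.14],1.5905)
o=telemetry.get_obs();P=o['tool_pos']
look('a',[P[0],P[1],1.585],P[2]-.0667)"
```

```text
clock: 7.82
tool_pos: [0.5572, -0.075, 0.145]
orientation: [-0.011, 0.709, 0.01, 0.705]
force: [-0.3, -0.3, -2.6]
gripper_width: 0.0152
t 7.825 pos [ 0.5572 -0.075   0.145 ] w 0.0152 F [-0.3  -0.34 -2.56]
tool y ang 1.6 tilt x [-0.005 -0.002 -1.   ]
shift units (tool axes) [0.099 0.149 0.04 ] rotvec [ 0.009 -0.005  0.002] target-pose-axes units [0.1   0.149 0.038] j [-0.25  0.46  0.4   1.87 -0.23  0.86  1.86]
```

View pics/a_top.png

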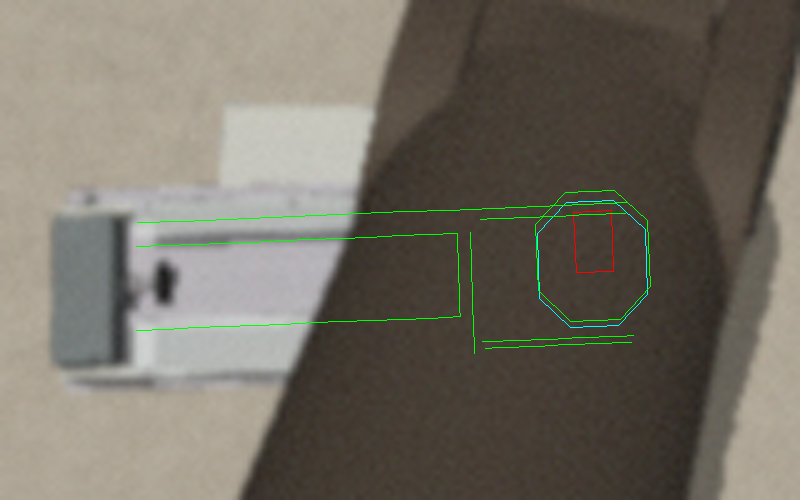

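View pics/a_side.png

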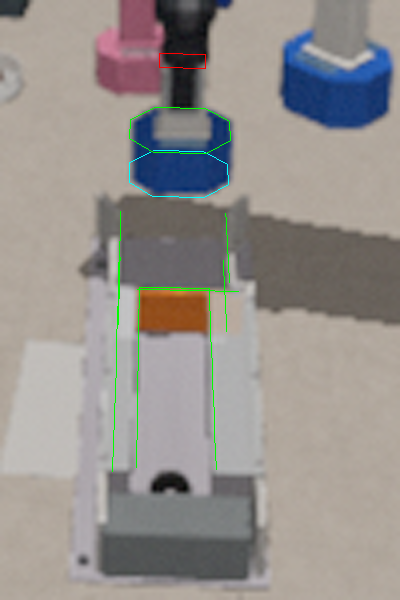

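View pics/a_wrist.png

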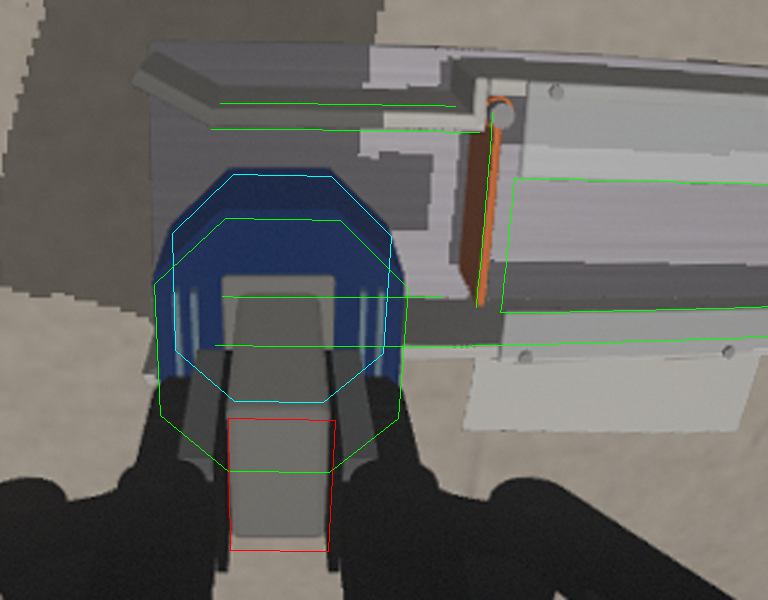

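```bash
python3 -m inch '{"travel":[[0.3,0.15,0.05],[0.3,0,0],[0,0,0],[0,0,0]],"dr":[[0.009,-0.005,0.002],[0,0,0],[0,0,0],[0,0,0]],"grip":[10,10,10,10]}'; 
python3 -c "
from look import *
plan([.5597,-.0675,.115],1.5905)
o=telemetry.get_obs();P=o['tool_pos']
look('b',[P[0]-.0008,P[1],1.5905],P[2]-.0667)"
```

```text
clock: 8.48
tool_pos: [0.5591, -0.068, 0.1121]
orientation: [-0.006, 0.707, 0.006, 0.707]
force: [0.4, 0.4, -1.8]
gripper_width: 0.0155
t 8.475 pos [ 0.5591 -0.068   0.1121] w 0.0155 F [ 0.4   0.44 -1.84]
tool y ang 1.588 tilt x [-0.001  0.    -1.   ]
shift units (tool axes) [-0.057  0.009  0.012] rotvec [-0.003 -0.001 -0.   ] target-pose-axes units [-0.057  0.009  0.012] j [-0.25  0.51  0.38  1.9  -0.26  0.78  1.87]
```

View pics/b_side.png

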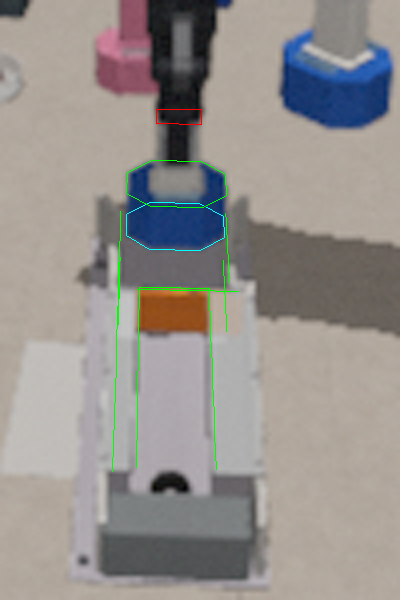

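View pics/b_wrist.png

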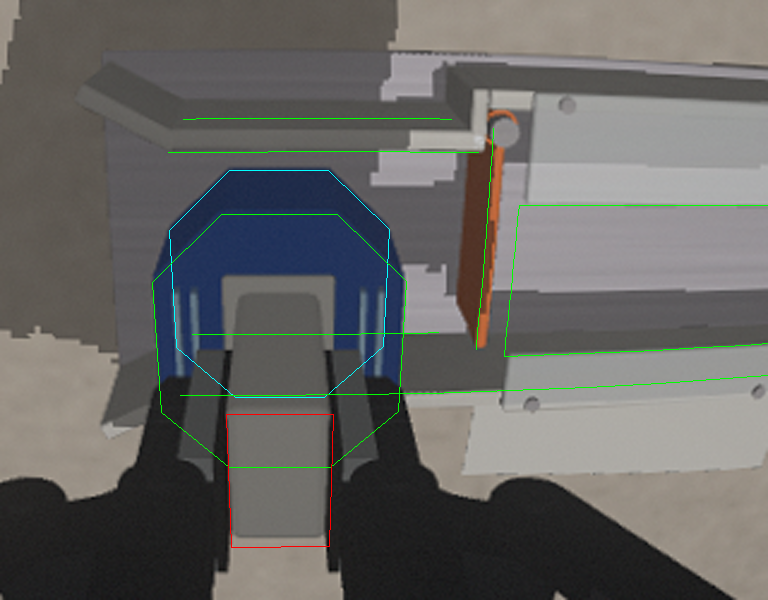

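```bash
python3 -m inch '{"travel":[[0.3,0,0],[0.25,0,0],[0.15,0,0],[0,0,0]],"dr":[[-0.003,-0.001,0],[0,0,0],[0,0,0],[0,0,0]],"grip":[10,10,10,10]}'; 
python3 -c "
from look import *
plan([.5593,-.0675,.0705],1.5905)
o=telemetry.get_obs();P=o['tool_pos']
look('c',[P[0]-.0008,P[1],1.5905],P[2]-.0667)"
```

```text
clock: 9.12
tool_pos: [0.5593, -0.0679, 0.075]
orientation: [-0.007, 0.707, 0.007, 0.707]
force: [0.2, 0.8, -2.3]
gripper_width: 0.0154
t 9.125 pos [ 0.5593 -0.0679  0.075 ] w 0.0154 F [ 0.21  0.83 -2.33]
tool y ang 1.591 tilt x [ 0.001  0.    -1.   ]
shift units (tool axes) [0.091 0.008 0.   ] rotvec [ 0.     0.001 -0.   ] target-pose-axes units [0.091 0.008 0.   ] j [-0.23  0.56  0.36  1.93 -0.29  0.7   1.89]
```

View pics/c_side.png

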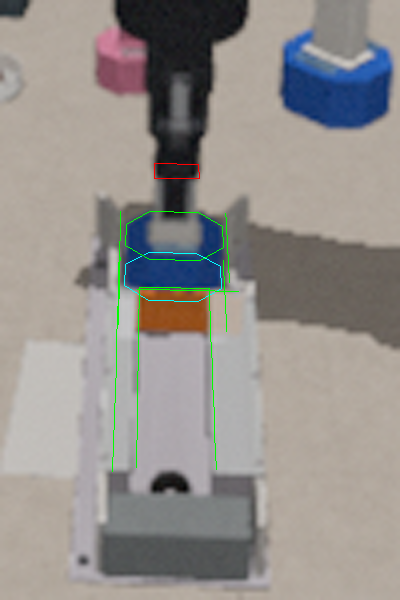

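View pics/c_wrist.png

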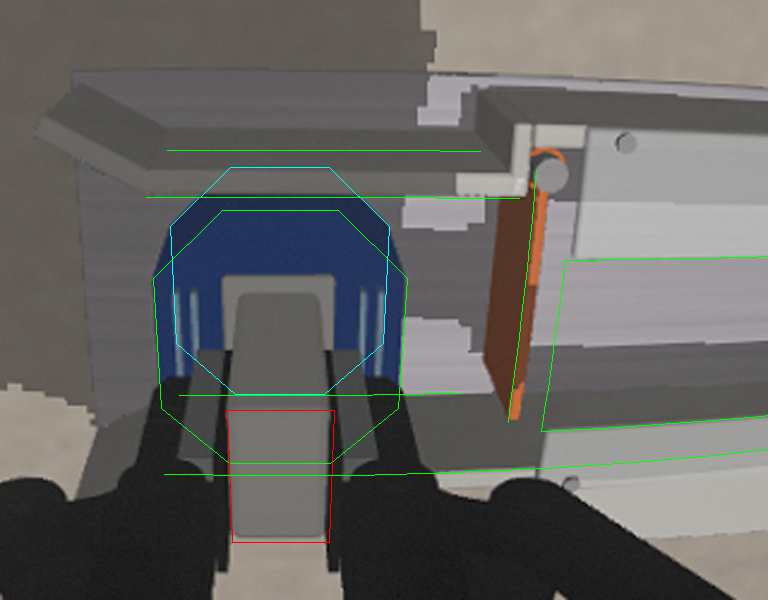

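```bash
python3 -m inch '{"travel":[[0.06,0,0],[0.04,0,0],[0,0,0]],"dr":[[0,0,0],[0,0,0],[0,0,0]],"grip":[10,10,10]}';python3 -m inch '{"travel":[[0.02,0,0],[0,0,0]],"dr":[[0,0,0],[0,0,0]],"grip":[10,10]}'
```

```text
clock: 9.65
tool_pos: [0.5606, -0.068, 0.0715]
orientation: [-0.007, 0.706, 0.007, 0.709]
force: [0.2, 0.2, -2.2]
gripper_width: 0.0153
clock: 9.9
tool_pos: [0.5607, -0.068, 0.0706]
orientation: [-0.007, 0.706, 0.007, 0.709]
force: [-0.5, -0.4, -1.9]
gripper_width: 0.0156
```

```bash
python3 -m inch '{"travel":[[0.02,0,-0.03],[0.01,0,0],[0,0,0]],"dr":[[0,0.003,0],[0,0,0],[0,0,0]],"grip":[10,10,10]}';python3 -c "
from look import *
plan([.559,-.0675,.0697],1.5905)"
```

```text
clock: 10.28
tool_pos: [0.5595, -0.068, 0.0698]
orientation: [-0.007, 0.706, 0.007, 0.708]
force: [-0.1, -0.6, -1.6]
gripper_width: 0.0156
t 10.275 pos [ 0.5595 -0.068   0.0698] w 0.0156 F [-0.08 -0.62 -1.57]
tool y ang 1.591 tilt x [ 0.002  0.001 -1.   ]
shift units (tool axes) [ 0.003  0.011 -0.011] rotvec [ 0.001  0.002 -0.001] target-pose-axes units [ 0.003  0.011 -0.011] j [-0.22  0.57  0.35  1.93 -0.3   0.69  1.9 ]
```

```bash
python3 -m inch '{"travel":[[0.02,0,-0.005],[0,0,0]],"dr":[[0,0.002,0],[0,0,0]],"grip":[10,10]}';python3 -m inch '{"travel":[[0.02,0,0],[0,0,0]],"dr":[[0,0,0],[0,0,0]],"grip":[10,10]}'
```

```text
clock: 10.52
tool_pos: [0.5597, -0.068, 0.0699]
orientation: [-0.007, 0.707, 0.008, 0.707]
force: [0.3, 0.3, -3.3]
gripper_width: 0.0155
clock: 10.78
tool_pos: [0.5597, -0.0679, 0.0699]
orientation: [-0.007, 0.707, 0.008, 0.708]
force: [-0.3, 0.5, -2.3]
gripper_width: 0.0153
```

```bash
python3 -m inch '{"travel":[[0.03,0,0],[0.03,0,0],[0,0,0]],"dr":[[0,0,0],[0,0,0],[0,0,0]],"grip":[10,10,10]}'
```

```text
clock: 11.15
tool_pos: [0.5597, -0.0678, 0.0699]
orientation: [-0.006, 0.706, 0.008, 0.708]
force: [-0.1, 0.0, -2.8]
gripper_width: 0.0154
```

```bash
python3 -m inch '{"travel":[[0.06,0,0]],"dr":[[0,0,0]],"grip":[10]}'; python3 -m inch '{"travel":[[0,0,0]],"dr":[[0,0,0]],"grip":[10]}'
```

```text
clock: 11.28
tool_pos: [0.5601, -0.0676, 0.0694]
orientation: [-0.005, 0.706, 0.009, 0.708]
force: [-17.4, 4.6, 53.4]
gripper_width: 0.0156
clock: 11.4
tool_pos: [0.5603, -0.0675, 0.0699]
orientation: [-0.005, 0.706, 0.009, 0.709]
force: [-0.2, 0.4, -2.2]
gripper_width: 0.0155
```

```bash
python3 -m inch '{"travel":[[0,0.15,-0.01],[0,0.2,0],[0,0.2,0],[0,0.2,0]],"dr":[[0,0.002,-0.002],[0,0,0],[0,0,0],[0,0,0]],"grip":[10,10,10,10]}'; python3 -c "
from look import *
plan([.5585,-.0,.0699],1.5905)"
```

```text
clock: 11.9
tool_pos: [0.5597, -0.0309, 0.0696]
orientation: [-0.007, 0.706, 0.006, 0.708]
force: [-0.8, -6.5, 3.9]
gripper_width: 0.0159
t 11.9 pos [ 0.5597 -0.0309  0.0696] w 0.0159 F [-0.8  -6.48  3.94]
tool y ang 1.588 tilt x [ 0.004 -0.001 -1.   ]
shift units (tool axes) [-0.007  0.619 -0.012] rotvec [-0.002  0.004  0.001] target-pose-axes units [-0.006  0.619 -0.011] j [-0.29  0.56  0.36  1.94 -0.3   0.68  1.83]
```

```bash
python3 -m inch '{"travel":[[-0.01,0.2,-0.015],[0,0.2,0],[0,0.2,0],[0,0.2,0],[0,0.2,0]],"dr":[[0,0.004,0],[0,0,0],[0,0,0],[0,0,0],[0,0,0]],"grip":[10,10,10,10,10]}'; python3 -c "
from look import *
plan([.5575,.04,.0699],1.5905)
p=vision.read_camera('wrist');cv2.imwrite('pics/d.png',p['image'])"
```

```text
clock: 12.52
tool_pos: [0.5598, 0.0216, 0.0697]
orientation: [-0.008, 0.706, 0.005, 0.708]
force: [0.9, -3.5, 0.4]
gripper_width: 0.0157
t 12.525 pos [0.5598 0.0216 0.0697] w 0.0157 F [ 0.86 -3.49  0.42]
tool y ang 1.589 tilt x [ 0.003 -0.004 -1.   ]
shift units (tool axes) [-0.006  0.368 -0.039] rotvec [-0.001  0.003  0.004] target-pose-axes units [-0.005  0.368 -0.038] j [-0.39  0.56  0.36  1.94 -0.3   0.69  1.74]
```

View pics/d.png

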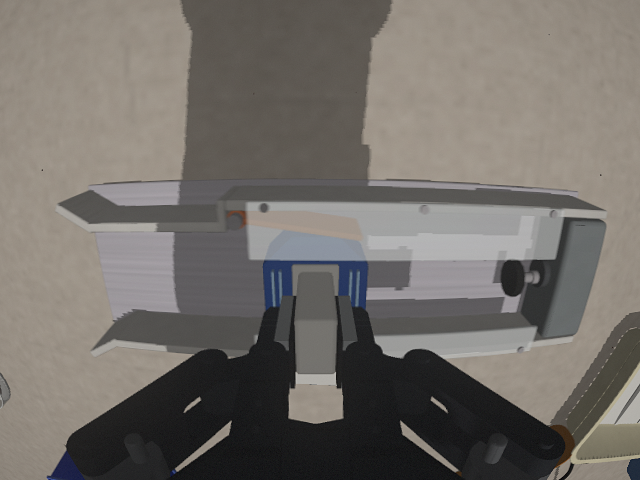

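```bash
python3 -c "
from h import *
from scipy.optimize import fsolve
p=vision.read_camera('wrist')
for uv in((502,277),(548,278),(366,300)):
    z=.018 if uv[0]>400 else .033
    s=fsolve(lambda a:pxw(p,[a[0],a[1],z])-np.array(uv),[.56,.11]); print(uv,s)
"
```

```text
(502, 277) [0.55578918 0.12861041]
(548, 278) [0.55707839 0.16256078]
(366, 300) [0.56109842 0.04777826]
```

```bash
python3 -m inch '{"travel":[[0,0.2,-0.015],[0,0.2,-0.01],[0,0.2,0],[0,0.2,0],[0,0.2,0],[0,0.1,0],[0,0,0]],"dr":[[0,0.003,0.004],[0,0,0],[0,0,0],[0,0,0],[0,0,0],[0,0,0],[0,0,0]],"grip":[10,10,10,10,10,10,10]}'; python3 -c "
from look import *
plan([.5565,.1036,.0699],1.5905)
p=vision.read_camera('wrist');cv2.imwrite('pics/e.png',p['image'])
from scipy.optimize import fsolve
"
```

```text
clock: 13.5
tool_pos: [0.5563, 0.0819, 0.0696]
orientation: [-0.007, 0.708, 0.008, 0.706]
force: [0.6, -1.3, 1.3]
gripper_width: 0.0154
t 13.5 pos [0.5563 0.0819 0.0696] w 0.0154 F [ 0.62 -1.25  1.27]
tool y ang 1.591 tilt x [-0.002  0.002 -1.   ]
shift units (tool axes) [-0.005  0.434  0.013] rotvec [ 0.    -0.002 -0.002] target-pose-axes units [-0.006  0.434  0.012] j [-0.5   0.57  0.36  1.93 -0.31  0.7   1.64]
```

View pics/e.png

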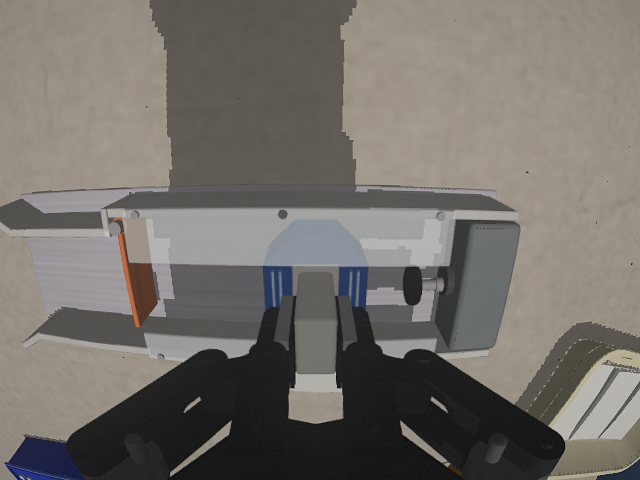

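```bash
python3 -c "
from h import *
from scipy.optimize import fsolve
p=vision.read_camera('wrist')
for uv in((403,286),(367,300)):
    z=.018 if uv[0]>400 else .033
    s=fsolve(lambda a:pxw(p,[a[0],a[1],z])-np.array(uv),[.56,.11]); print(uv,s)
"; python3 -m inch '{"travel":[[0,0.15,0],[0,0.08,0],[0,0,0],[0,0,0]],"dr":[[0,-0.002,-0.002],[0,0,0],[0,0,0],[0,0,0]],"grip":[10,10,10,10]}'
```

```text
(403, 286) [0.55713539 0.12830061]
(367, 300) [0.55753236 0.10683871]
clock: 14.1
tool_pos: [0.5559, 0.0928, 0.0696]
orientation: [-0.007, 0.707, 0.006, 0.707]
force: [0.0, -3.0, 3.2]
gripper_width: 0.0157
```

```bash
python3 -m inch '{"travel":[[-0.01,0.05,0],[0,0.04,0],[0,0.04,0]],"dr":[[0,0,0],[0,0,0],[0,0,0]],"grip":[10,10,10]}'; python3 -m inch '{"travel":[[0,0.03,0]],"dr":[[0,0,0]],"grip":[10]}'
```

```text
clock: 14.48
tool_pos: [0.5551, 0.0996, 0.0697]
orientation: [-0.007, 0.708, 0.006, 0.706]
force: [-0.1, -3.0, 1.9]
gripper_width: 0.0152
clock: 14.6
tool_pos: [0.555, 0.1012, 0.0697]
orientation: [-0.007, 0.708, 0.006, 0.706]
force: [-0.1, -2.9, 1.2]
gripper_width: 0.0156
```

```bash
python3 -m inch '{"travel":[[0,0.02,0]],"dr":[[0,0,0]],"grip":[10]}'; python3 -m inch '{"travel":[[0,0.02,0]],"dr":[[0,0,0]],"grip":[10]}';  python3 -m inch '{"travel":[[0,0.02,0]],"dr":[[0,0,0]],"grip":[10]}'
```

```text
clock: 14.72
tool_pos: [0.555, 0.1023, 0.0697]
orientation: [-0.007, 0.708, 0.006, 0.706]
force: [0.1, -2.0, 1.5]
gripper_width: 0.0157
clock: 14.85
tool_pos: [0.555, 0.1033, 0.0697]
orientation: [-0.007, 0.708, 0.006, 0.706]
force: [-0.1, -2.2, 1.4]
gripper_width: 0.0158
clock: 14.98
tool_pos: [0.555, 0.1044, 0.0697]
orientation: [-0.007, 0.708, 0.006, 0.706]
force: [-0.8, -2.1, 1.8]
gripper_width: 0.0155
```

```bash
python3 -m inch '{"travel":[[0,0.02,0]],"dr":[[0,0,0]],"grip":[10]}'; python3 -m inch '{"travel":[[0,0.02,0]],"dr":[[0,0,0]],"grip":[10]}';  python3 -c "
from look import *
p=vision.read_camera('wrist');cv2.imwrite('pics/f.png',p['image'][200:400,230:550].repeat(2,0).repeat(2,1))"
```

```text
clock: 15.1
tool_pos: [0.5549, 0.1054, 0.0697]
orientation: [-0.007, 0.708, 0.006, 0.706]
force: [0.2, -2.6, 1.2]
gripper_width: 0.0156
clock: 15.22
tool_pos: [0.5549, 0.1064, 0.0697]
orientation: [-0.007, 0.708, 0.006, 0.706]
force: [-0.2, -3.9, 1.4]
gripper_width: 0.0158
```

View pics/f.png

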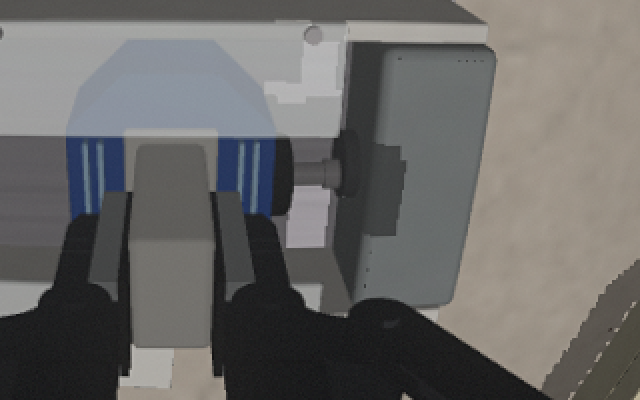

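```bash
python3 -m inch '{"travel":[[0,0.02,0]],"dr":[[0,0,0]],"grip":[10]}'; python3 -m inch '{"travel":[[0,0.02,0]],"dr":[[0,0,0]],"grip":[10]}'
```

```text
clock: 15.4
tool_pos: [0.5549, 0.107, 0.0697]
orientation: [-0.007, 0.708, 0.006, 0.706]
force: [-0.1, -4.4, 2.3]
gripper_width: 0.0155
clock: 15.52
tool_pos: [0.5549, 0.1075, 0.0697]
orientation: [-0.007, 0.708, 0.005, 0.706]
force: [-0.3, -5.3, 2.0]
gripper_width: 0.0151
```

```bash
python3 -m inch '{"travel":[[0,0.025,0]],"dr":[[0,0,0]],"grip":[10]}'; python3 -m inch '{"travel":[[0,0.02,0]],"dr":[[0,0,0]],"grip":[10]}'
```

```text
clock: 15.65
tool_pos: [0.5549, 0.108, 0.0697]
orientation: [-0.007, 0.708, 0.005, 0.706]
force: [-0.2, -5.1, 2.4]
gripper_width: 0.0155
clock: 15.78
tool_pos: [0.5549, 0.1081, 0.0697]
orientation: [-0.007, 0.708, 0.004, 0.706]
force: [-0.4, -6.0, 2.5]
gripper_width: 0.0151
```

```bash
python3 -m inch '{"travel":[[0,0.03,0]],"dr":[[0,0,0]],"grip":[10]}'; python3 -m inch '{"travel":[[0,0.025,0]],"dr":[[0,0,0]],"grip":[10]}'; python3 -m inch '{"travel":[[0,0.02,0]],"dr":[[0,0,0]],"grip":[10]}'; python3 -m inch '{"travel":[[0,0.02,0]],"dr":[[0,0,0]],"grip":[10]}'
```

```text
clock: 15.9
tool_pos: [0.5549, 0.1086, 0.0698]
orientation: [-0.007, 0.708, 0.003, 0.706]
force: [-0.9, -7.4, 3.2]
gripper_width: 0.0152
clock: 16.02
tool_pos: [0.5549, 0.1088, 0.0698]
orientation: [-0.007, 0.708, 0.003, 0.706]
force: [-0.6, -6.1, 3.3]
gripper_width: 0.0151
clock: 16.15
tool_pos: [0.5549, 0.1088, 0.0698]
orientation: [-0.007, 0.708, 0.002, 0.706]
force: [-0.7, -6.1, 2.7]
gripper_width: 0.0159
clock: 16.27
tool_pos: [0.5549, 0.1089, 0.0698]
orientation: [-0.007, 0.708, 0.002, 0.706]
force: [-0.4, -6.3, 2.3]
gripper_width: 0.0151
```

```bash
python3 -m inch '{"travel":[[0,0.035,0]],"dr":[[0,0,0.004]],"grip":[10]}'; python3 -m inch '{"travel":[[0,0.025,0]],"dr":[[0,0,0.002]],"grip":[10]}'; python3 -m inch '{"travel":[[0,0.025,0],[0,0.025,0]],"dr":[[0,0,0],[0,0,0]],"grip":[10,10]}'; python3 -c "
from look import *
plan([.5549,.1089,.0698],1.5905)
p=vision.read_camera('wrist');cv2.imwrite('pics/g.png',p['image'])"
```

```text
clock: 16.4
tool_pos: [0.5548, 0.1094, 0.0698]
orientation: [-0.006, 0.708, 0.002, 0.706]
force: [0.7, -8.1, 2.3]
gripper_width: 0.0154
clock: 16.52
tool_pos: [0.5548, 0.1093, 0.0698]
orientation: [-0.005, 0.708, 0.002, 0.706]
force: [0.6, -6.8, 2.9]
gripper_width: 0.0152
clock: 16.77
tool_pos: [0.5548, 0.1095, 0.0698]
orientation: [-0.006, 0.708, 0.0, 0.706]
force: [-0.6, -6.9, 3.5]
gripper_width: 0.0155
t 16.775 pos [0.5548 0.1095 0.0698] w 0.0155 F [-0.61 -6.91  3.47]
tool y ang 1.579 tilt x [-0.003 -0.007 -1.   ]
shift units (tool axes) [ 0.001 -0.012  0.003] rotvec [-0.011 -0.003  0.007] target-pose-axes units [ 0.001 -0.012  0.003] j [-0.56  0.57  0.38  1.92 -0.3   0.7   1.58]
```

View pics/g.png

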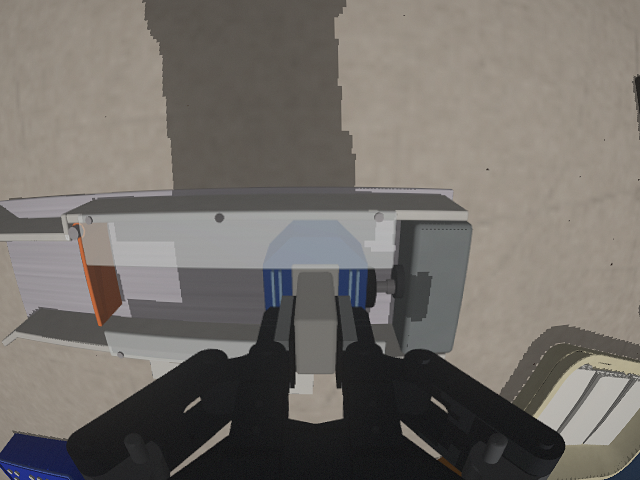

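```bash
python3 -m inch '{"travel":[[0,0,0],[0,0,0],[0,0,0],[0,0,0],[-0.3,0,0],[-0.6,0,0],[-0.8,0,0],[-0.8,0,0],[0,0,0]],"dr":[[0,0,0],[0,0,0],[0,0,0],[0,0,0],[0,0,0],[0,0,0],[0,0,0],[0,0,0],[0,0,0]],"grip":[30,50,50,50,50,50,50,50,50]}'; python3 -c "
from look import *
for n in('wrist','side'):
  p=vision.read_camera(n);cv2.imwrite(f'pics/h_{n}.png',p['image'])"
```

```text
clock: 17.95
tool_pos: [0.5552, 0.113, 0.2023]
orientation: [-0.005, 0.708, 0.002, 0.706]
force: [-0.1, 0.0, -0.4]
gripper_width: 0.0498
```

View pics/h_wrist.png

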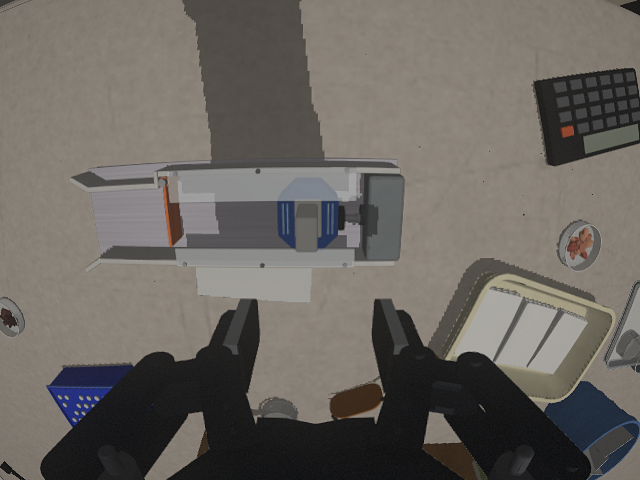

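View pics/h_side.png

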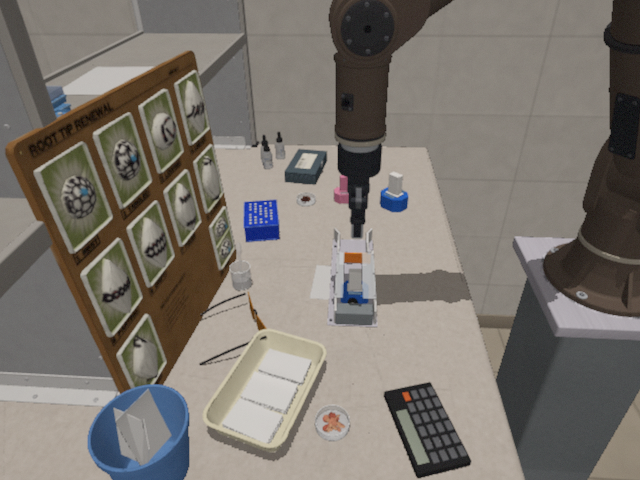

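The cassette sits inside at the plunger (wrist px (307,215)), the flap at (173,212) is shut, and the dish and beaker have not moved. The gripper is clear, so I hand in the job.

```bash
python3 -c "
from cell import order
print(order.job_done())"
```

```text
the job is handed in; nothing more can be done
None
```

The job is handed in, with about 18 s used. I set the small blue cassette in the lane entry, slid it through the orange flap and pressed it against the sprung stop. I then let go and lifted clear.

- **Pressing:** the wrist read about 6–8 N for roughly 0.9 s, of which about 2 N was sliding friction. That leaves about 4–6 N on the plunger, inside the 3–10 N range. The plunger force itself was not measured directly.
- **Final state:** the last wrist and side pictures show the cassette inside at the plunger, the flap shut, the dish and beaker untouched, and the gripper about 0.2 m up and touching nothing.
- **Floor contact spike:** while finding the lane floor before sliding, one step pressed the held cassette down for under 1/8 s, and the wrist read about 55 N. That is below the 120 N wrist limit. The fingers were carrying it through the cassette, so I don't count it against the 40 N limit on the arm or gripper body.
- **Measurement disagreement:** the cameras differed by about 1–3 mm across the lane on the cassette, and by up to about 6 mm along the lane on the hatch position. I went by the wrist picture and the contact force at the stop.

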